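Roll off a card print on the sprung bed

ROBOT

A 6-joint arm with a two-finger parallel gripper is mounted at the origin on the work surface. World frame = base frame: x ahead of the robot, y to its left, z up, the work surface at z = 0. Lengths are in mm, angles in rad, forces in N, time in s.
With the tool pointing down it reaches from about 325 to 925 mm from the base axis. Payload 3.1 kg.
Tool frame: the origin (TCP) lies on the centre line of the jaws, within the pads' length; the fingertips stand 17 mm ahead of it and the grasp point (between the pads) lies 2 mm behind it; z points along the fingers, y is the line along which they close (so a half turn about z gives the same grasp; the last joint's range is limited). The gripper opens to 85 mm and grips with 20 to 120 N. Pads are 22 mm wide; open, the fingers measure 114 mm over their backs; the gripper's body (76 mm by 85 mm) begins 54 mm behind the grasp point. The pads swing forward as they close: fully open they stand 13 mm farther back than shut.
Start: joints at [1.162, 0.217, 1.613, -0, 1.311, -0.112], TCP at [182.77, 597.691, 248.3] pointing down, gripper open.
Joint ranges: [-2.75, 2.75], [-0.78, 2.1], [0.31, 2.55], [-1.13, 4.27], [0.13, 2.63], [-2.58, 2.58]. Speed limits (rad/s): [2.79, 2.79, 3.14, 3.14, 3.14, 3.14].

INTERFACE

Orientations are given as a unit quaternion [x, y, z, w].
In Python, from station import env gives the robot as it stands.
- The arm moves only by the shell command python3 -m jog 'ROWS'. ROWS is JSON, a list of rows, each an object with "linear": the shift along the tool's x, y, z in m, a list of three; "twist": the turn, a rotation vector about the tool's x, y, z in degrees, a list of three; "grip": the finger opening in m, from 0 to 0.0854. In form: [{"linear": [dx, dy, dz], "twist": [ax, ay, az], "grip": grip}, ...]. A call has 1 to 12 rows; each row is the pose to reach, as a shift and turn from the pose commanded when the call began, along the tool's axes at that moment; what a row does not reach only later rows make up. A row lasts 1/12 s, in which the tool goes at most 41.7 mm and 7.16 degrees, less where a joint would pass 70% of its speed; a pose out of reach is approached as far as the arm can. A call with a gripper value outside its range is refused whole. The fingers move at their own pace and stop on an object; the grip force is fixed at half the most. Time passes only in rows, so rows that repeat a pose let the fingers close. It gives the time, the measured TCP pose, the force, the opening and the grip force at its end, in the units of the state.
- env.get_obs(): the state, without advancing time (a new reading comes with each control period).
- env.get_image(name): name is "scene" or "top" or "wrist"; returns the picture (420x560x3 uint8, red, green, blue); there is no depth.
- env.get_calibration(name): a dict with "intrinsics" (3x3 intrinsics, pixels), "k1" (the pictures are not rectified: a ray, as slopes to the right and down, at radius r is drawn at 1 + k1 r^2 times it, then the intrinsics apply), "rvec" (rotation vector, rad) and "tvec" (3), from world to camera coordinates, as OpenCV has them. Camera axes: x right, y down, z forward; pixel columns grow to the right and rows downward; lengths in mm; the calibration is good to about 2 mm. A picture is of the moment at which its call begins: read the wrist's pose just before it. get_calibration takes no time and is no camera call; for the wrist camera it gives the pose at the moment of the call.
- env.sign_off(): hands the job in; it is judged then, once.
The state is a dict: "t": time; "joint_pos": joint angles; "dq": joint speeds; "joint_torque": joint torques, N m; "ee_pos": TCP position; "eef_rot": TCP orientation; "ft_force": force on the tool from outside, world axes, zero at the start; "torque": the same for the moment, N m; "opening": finger opening in mm; "grip_force": force on a finger pad.
Only numpy, scipy, OpenCV 4.12 (cv2) and the standard library are available. Lean on these libraries where they do the work, as an engineer would, in place of code of your own. Each camera call takes 0.05 s, during which the arm holds its last target. There are 200 camera calls.

TASK

Take the red-handled roller from its stand and, pressing steadily so that the sprung bed sinks part-way but never bottoms out, roll it over the white card along the middle, from the yellow-striped end to the blue-striped end. Then set the roller upright and square back on the stand it came from and let go. Leave the green-handled roller alone.

Things in the scene. Friction and masses are not known exactly. Their poses are not given: they have to be found in the camera images.
- red_grip (a point): Centre of the red handle of the roller to use: an upright block 26 mm thick (its x), 84 long (its y), 44 high; grip across the 26. z up. A black neck and steel yoke, at most 18 mm thick, start 22 mm below. The drum's lowest line is 88 mm straight below this point. It stands on two flat feet, 46 mm along x, out to 58 mm either side in y, undersides 80 mm below. 0.4 kg, same turned half round.
- red_drum (a joint): Turn (rad) of the red roller's black rubber drum, 40 mm in diameter and 58 mm long, on an axle parallel to the handle's y, 68 mm below the handle's centre. It turns freely either way without stops, 20 mm of rolling per rad, along the handle's x. 0 at the start.
- red_home (a point): Where the red handle's centre is when its roller is centred on its own stand, 104 mm above the counter; axes as the roller's. The stand is a fixed pale wooden base, 110 (x) by 150 mm (y), with two rails 100 mm long in x, tops 24 mm high, 40 to 66 mm either side of the middle in y: the feet rest on them, the drum hangs between. Two alike stands, left and right of the bed; the red one may be either.
- card (a point): Centre of the top face of the white card, 160 mm (x) by 92 mm (y), fixed on the aluminium platen (210 by 112 mm) of the sprung printing bed; 62 mm above the counter unpressed. x runs along the card from the yellow-striped end (-x) to the blue-striped end (+x), z up. The bed is fixed to the counter.
- platen (a joint): How far the platen has sunk (m): 0 unpressed, 0.020 bottomed out. It moves straight down level, wherever it is pressed, and needs about 2 N to start and 0.8 N more per mm (about 9 N at 8 mm).
- green_grip (a point): Centre of the handle of the other roller, the same in shape but with a green handle, on the other stand; a bystander, to be left where it is.

How it is judged:
By the outcome, as a careful person would: the job done as asked, in the order asked, and still so for the second after the job is handed in, with the robot touching nothing.
It also fails if it takes over 53 s, if anything falls off the work surface, if the arm or the gripper's body presses on something with over 40 N, if the wrist force passes 120 N, or if a joint passes its speed limit or range.

## Working session

There is one attempt and no reset: what is moved stays moved. The work goes in short steps, Python scripts to look and compute and a shell command to move; the robot and the scene stay as the last step left them, time stands still between calls to the robot, and variables do not carry over. Pictures are saved under pics/ and viewed, at most 10 in all, crops included, and the job is handed in when it is done.

```bash
mkdir -p pics; cat > h.py <<'E'
import numpy as np, cv2
from scipy.spatial.transform import Rotation as R
from station import env
def snap(n,f):
    c=env.get_calibration(n); im=env.get_image(n); cv2.imwrite('pics/'+f,im[:,:,::-1]); np.savez('pics/'+f+'.npz',im=im,K=c['intrinsics'],k1=c['k1'],r=c['rvec'],t=c['tvec']); return im
def load(f): return np.load('pics/'+f+'.npz')
def pt(c,u,v,z):
    K=c['K']; d=np.array([float(c['k1']),0,0,0,0])
    # exact radial: fixed-point
    x=cv2.undistortPoints(np.array([[[u,v]]],float),K,d,criteria=(3,100,1e-10)) if False else cv2.undistortPointsIter(np.array([[[u,v]]],float),K,d,None,None,(3,100,1e-10))
    x=x[0,0]; Rm=R.from_rotvec(np.ravel(c['r'])).as_matrix(); o=-Rm.T@np.ravel(c['t']); w=Rm.T@np.array([x[0],x[1],1])
    return o+w*(z-o[2])/w[2]
def proj(c,P):
    return cv2.projectPoints(np.array(P,float).reshape(-1,1,3),np.ravel(c['r']),np.ravel(c['t']),c['K'],np.array([float(c['k1']),0,0,0]))[0][:,0]
E
python3 - <<'E'
from h import *
o=env.get_obs();print(o)
a=snap('top','top0.png');b=snap('scene','scene0.png')
c=load('top0.png');print(pt(c,280,210,0),pt(c,0,0,0),pt(c,559,419,0))
E
```

```text
{'t': 0.0, 'joint_pos': array([ 1.16178208e+00,  2.17802411e-01,  1.61490814e+00, -1.92951737e-05,
        1.31130152e+00, -1.12199681e-01]), 'dq': array([ 3.57566140e-05, -1.27240175e-03, -1.09851371e-03,  1.09940957e-03,
        7.72040964e-04, -1.17584658e-03]), 'joint_torque': array([-2.09953851e-04, -3.96844482e+01, -3.03857481e+01, -2.29310126e-04,
        9.67626460e-03, -1.06446163e-05]), 'ee_pos': array([182.47416128, 596.96776298, 246.95186709]), 'eef_rot': array([ 1.47860542e-01,  9.89007481e-01, -1.17126146e-03, -3.02694787e-04]), 'ft_force': array([ 0.77748653, -0.7059625 ,  0.1572335 ]), 'torque': array([0.00839362, 0.03193202, 0.01181348]), 'grip_force': 0.0, 'opening': 85.20913662781156}
[529.53150514  31.46161121   0.        ] [1059.42496887  718.06200603    0.        ] [ 9.38951571e+01 -5.32279819e+02  1.13686838e-13]
```

View pics/top0.png

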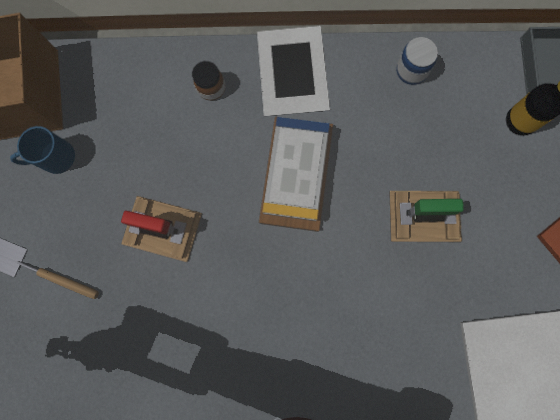

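View pics/scene0.png

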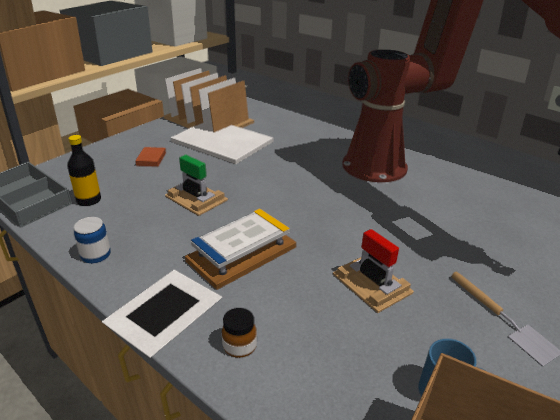

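The top view shows the red roller at about (147,223) on its stand at (162,228), and the green one at (438,207). The bed is centred near (297,170), with its yellow end at the bottom (291,211) and its blue end at the top (303,125). I'll fit the models next.

```bash
cat > fit.py <<'E'
from h import *
from scipy.optimize import minimize
def boxmask(c,x,y,th,z0,z1,lx,ly,S=4):
    P=np.array([[sx*lx/2,sy*ly/2,0] for sx in(-1,1) for sy in(-1,1)]);ct,st=np.cos(th),np.sin(th)
    q=np.c_[x+ct*P[:,0]-st*P[:,1],y+st*P[:,0]+ct*P[:,1]]
    W=np.r_[np.c_[q,np.full(4,z0)],np.c_[q,np.full(4,z1)]]
    h=cv2.convexHull(((proj(c,W)+.5)*S*16-8).round().astype(np.int32))
    m=np.zeros((420*S,560*S),np.uint8);cv2.fillConvexPoly(m,h,1,shift=4)
    return cv2.resize(m.astype(np.float32),(560,420),interpolation=cv2.INTER_AREA)
def fit(cs,ms,x0,z0,z1,lx,ly):
    f=lambda p:sum(np.abs(boxmask(c,p[0],p[1],p[2]/100,z0,z1,lx,ly)-m).sum()/m.sum() for c,m in zip(cs,ms))
    x0=np.array([x0[0],x0[1],x0[2]*100])
    best=None
    for k in range(3):
        s=minimize(f,x0,method='Nelder-Mead',options=dict(initial_simplex=[x0,x0+[12,0,0],x0+[0,12,0],x0+[0,0,15]]));x0=s.x
    return s.x*[1,1,.01],s.fun
def col(im,name):
    hsv=cv2.cvtColor(im,cv2.COLOR_RGB2HSV);H,Sa,V=[hsv[...,i].astype(int) for i in range(3)]
    if name=='red': m=((H<6)|(H>174))&(Sa>190)&(V>60)
    if name=='green': m=(H>50)&(H<80)&(Sa>150)&(V>40)
    if name=='yellow': m=(H>18)&(H<30)&(Sa>190)&(V>120)
    if name=='blue': m=(H>100)&(H<125)&(Sa>130)
    n,l,s,_=cv2.connectedComponentsWithStats(m.astype(np.uint8))
    return l,s
E
python3 - <<'E'
from fit import *
cs=[load('top0.png'),load('scene0.png')]
for n in('red','green'):
    ms=[]
    for c in cs:
        l,s=col(c['im'],n);i=1+np.argmax(s[1:,4]);print(n,s[i]);ms.append((l==i).astype(np.float32))
    u=np.argwhere(ms[0]).mean(0);g=pt(cs[0],u[1],u[0],110)
    for sel in([0],[1],[0,1]):
        print(n,sel,min((fit([cs[i] for i in sel],[ms[i] for i in sel],[g[0],g[1],t],82,126,26,84) for t in(-.3,.3)),key=lambda r:r[1]))
c=cs[0]
for n in('yellow','blue'):
    l,s=col(c['im'],n)
    for i in range(1,len(s)):
        if s[i,4]>60: print(n,s[i]); pp=np.argwhere(l==i)[:,::-1].astype(np.float32); b=cv2.boxPoints(cv2.minAreaRect(pp)); print([pt(c,*q,62)[:2].round(1).tolist() for q in b])
im=c['im'][100:250,100:350][:,:,::-1]
a=cv2.resize(c['im'][110:240,240:350][:,:,::-1],None,fx=4,fy=4,interpolation=2)
b=cv2.resize(c['im'][185:270,110:210][:,:,::-1],None,fx=3.5,fy=3.5,interpolation=2)
o=np.zeros((520,800,3),np.uint8);o[:,:440]=a;o[:b.shape[0],445:445+b.shape[1]]=b;cv2.imwrite('pics/crop1.png',o)
E
```

```text
Traceback (most recent call last):
ValueError: attempt to get argmax of an empty sequence
```

```bash
python3 - <<'E'
from fit import *
c=load('top0.png');d=load('scene0.png')
f=lambda i,u,v:cv2.cvtColor(i['im'],cv2.COLOR_RGB2HSV)[v,u]
print([f(c,*p) for p in((147,223),(135,217),(438,207),(291,211),(303,125),(297,150))],[f(d,*p) for p in((380,245),(372,240),(193,167),(272,222),(210,247))])
E
```

```text
[array([  1, 167, 142], dtype=uint8), array([  0, 163, 138], dtype=uint8), array([ 66, 128, 102], dtype=uint8), array([ 20, 161, 160], dtype=uint8), array([110, 114,  94], dtype=uint8), array([ 30,   2, 157], dtype=uint8)] [array([178, 247,  96], dtype=uint8), array([  0, 222,  84], dtype=uint8), array([ 68, 200,  60], dtype=uint8), array([ 22, 255, 218], dtype=uint8), array([107, 139, 121], dtype=uint8)]
```

```bash
sed -i 's/(Sa>190)&(V>60)/(Sa>135)\&(V>50)/; s/(Sa>150)&(V>40)/(Sa>95)\&(V>35)/; s/(Sa>190)&(V>120)/(Sa>140)\&(V>110)/; s/(Sa>130)$/(Sa>85)/' fit.py
cat > run1.py <<'E'
from fit import *
cs=[load('top0.png'),load('scene0.png')]
lim={'red':[(110,200,170,245),(350,220,410,270)],'green':[(405,190,475,225),(170,150,215,185)]}
for n in('red','green'):
    ms=[]
    for c,(a,b,e,f) in zip(cs,lim[n]):
        im=np.zeros_like(c['im']);im[b:f,a:e]=c['im'][b:f,a:e]
        l,s=col(im,n);i=1+np.argmax(s[1:,4]);print(n,s[i]);ms.append((l==i).astype(np.float32))
    u=np.argwhere(ms[0]).mean(0);g=pt(cs[0],u[1],u[0],110)
    for sel in([0],[1],[0,1]):
        print(n,sel,min((fit([cs[i] for i in sel],[ms[i] for i in sel],[g[0],g[1],t],82,126,26,84) for t in(-.3,.3)),key=lambda r:r[1]))
c=cs[0]
for n in('yellow','blue'):
    l,s=col(c['im'],n)
    for i in range(1,len(s)):
        if s[i,4]>60 and 250<s[i,0]<350 and s[i,1]>100: print(n,s[i]); pp=np.argwhere(l==i)[:,::-1].astype(np.float32); b=cv2.boxPoints(cv2.minAreaRect(pp)); print([pt(c,*q,62)[:2].round(1).tolist() for q in b])
a=cv2.resize(c['im'][110:240,240:350][:,:,::-1],None,fx=4,fy=4,interpolation=2)
b=cv2.resize(c['im'][185:270,110:210][:,:,::-1],None,fx=3.5,fy=3.5,interpolation=2)
o=np.zeros((520,800,3),np.uint8);o[:,:440]=a;o[:b.shape[0],445:445+b.shape[1]]=b;cv2.imwrite('pics/crop1.png',o)
E
python3 run1.py
```

```text
red [121 211  44  21 543]
red [362 229  37  38 830]
red [0] (array([ 4.92445647e+02,  2.95982045e+02, -2.77086052e-01]), np.float64(0.32596686482429504))
red [1] (array([ 4.89682227e+02,  2.90934180e+02, -3.38978928e-01]), np.float64(0.12018072605133057))
red [0, 1] (array([ 4.90540547e+02,  2.90352834e+02, -2.90506170e-01]), np.float64(0.46469205617904663))
green [415 199  48  15 621]
green [180 155  26  25 447]
green [0] (array([ 5.15951431e+02, -2.79867865e+02,  8.15701602e-02]), np.float64(0.3194444477558136))
green [1] (array([ 5.15119300e+02, -2.79102309e+02, -8.46936447e-02]), np.float64(0.1254194676876068))
green [0, 1] (array([ 5.16238666e+02, -2.78103586e+02, -3.94901201e-02]), np.float64(0.5102717876434326))
yellow [263 203  55  16 484]
[[517.8, 65.9], [536.1, 63.4], [518.8, -47.7], [500.7, -44.8]]
blue [277 117  52  15 442]
[[701.1, 36.7], [719.8, 34.3], [703.4, -74.3], [684.9, -71.6]]
```

View pics/crop1.png

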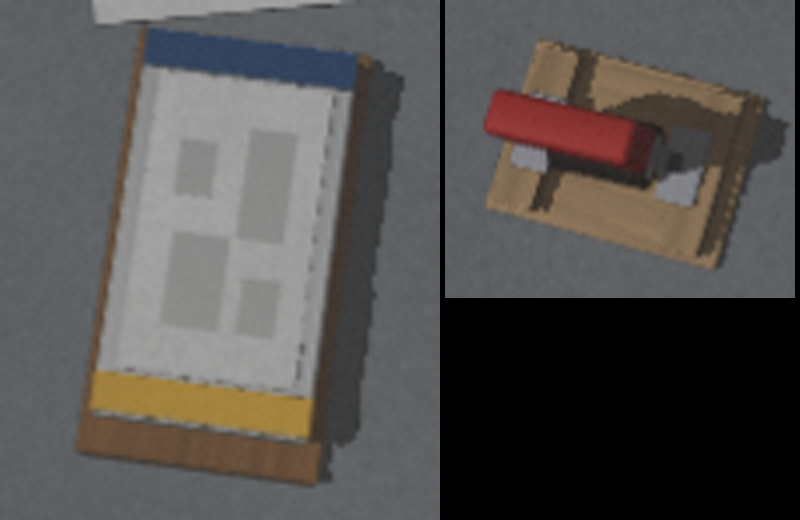

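Yellow stripe centre is (518,9) and blue is (702,-19), so the card centre is about (610,-5) with yaw -0.15. The red handle is near (491,292) with yaw about -0.3. I'll hover over it now.

```bash
cat > d.py <<'E'
import sys;from h import *
# usage: d.py x y z yaw(of tool y, rad) -> tool-frame shift and twist
def delta(x,y,z,yaw):
    o=env.get_obs();r=R.from_quat(o['eef_rot']);ty=np.array([np.cos(yaw),np.sin(yaw),0]);tz=np.array([0,0,-1.]);T=np.c_[np.cross(ty,tz),ty,tz]
    print('lin',(r.inv().apply(np.array([x,y,z])-o['ee_pos'])/1000).round(4),'tw',np.degrees((r.inv()*R.from_matrix(T)).as_rotvec()).round(2),'F',o['ft_force'].round(1),'t',o['t'],'pos',o['ee_pos'].round(1),'op',round(o['opening'],1),'J6',o['joint_pos'][5].round(2))
if __name__=='__main__': delta(*map(float,sys.argv[1:]))
E
python3 d.py 491 292 220 -0.30
python3 -m jog '[{"linear":[-0.035,-0.018,0],"twist":[0,0,7]},{"linear":[-0.07,-0.036,0.0],"twist":[0,0,14]},{"linear":[-0.105,-0.054,0.0],"twist":[0,0,21]},{"linear":[-0.14,-0.072,0.0],"twist":[0,0,28]},{"linear":[-0.175,-0.09,0.0],"twist":[0,0,35]},{"linear":[-0.21,-0.108,0.0],"twist":[0,0,42]},{"linear":[-0.245,-0.126,0.0],"twist":[0,0,49]},{"linear":[-0.28,-0.144,0.0],"twist":[0,0,56]},{"linear":[-0.315,-0.164,0.0],"twist":[0,0,63]},{"linear":[-0.35,-0.184,0.0],"twist":[0,0,70]},{"linear":[-0.384,-0.201,0.0],"twist":[0,0,77]},{"linear":[-0.384,-0.201,0],"twist":[0,0,84]}]'
python3 d.py 491 292 220 -0.30
```

```text
lin [-0.3842 -0.2014  0.0274] tw [-1.100e-01  9.000e-02  9.018e+01] F [-0.3 -0.5  0.4] t 0.1 pos [182.5 597.  247. ] op 85.4 J6 -0.11
lin [-0.3842 -0.2014  0.0274] tw [-1.100e-01  9.000e-02  9.018e+01] F [-0.3 -0.5  0.4] t 0.1 pos [182.5 597.  247. ] op 85.4 J6 -0.11schema error: expected keys linear, twist, grip
```

```bash

python3 -m jog '[{"linear":[-0.035,-0.018,0],"twist":[0,0,7],"grip":0.085},{"linear":[-0.07,-0.036,0.0],"twist":[0,0,14],"grip":0.085},{"linear":[-0.105,-0.054,0.0],"twist":[0,0,21],"grip":0.085},{"linear":[-0.14,-0.072,0.0],"twist":[0,0,28],"grip":0.085},{"linear":[-0.175,-0.09,0.0],"twist":[0,0,35],"grip":0.085},{"linear":[-0.21,-0.108,0.0],"twist":[0,0,42],"grip":0.085},{"linear":[-0.245,-0.126,0.0],"twist":[0,0,49],"grip":0.085},{"linear":[-0.28,-0.144,0.0],"twist":[0,0,56],"grip":0.085},{"linear":[-0.315,-0.164,0.0],"twist":[0,0,63],"grip":0.085},{"linear":[-0.35,-0.184,0.0],"twist":[0,0,70],"grip":0.085},{"linear":[-0.384,-0.201,0.0],"twist":[0,0,77],"grip":0.085},{"linear":[-0.384,-0.201,0],"twist":[0,0,84],"grip":0.085}]'
python3 d.py 491 292 220 -0.30
python3 -c "
from h import *
snap('wrist','w1.png')"
```

```text
t: 1.1
ee_pos: [495.5, 288.1, 248.0]
eef_rot: [0.776, 0.631, 0.0, 0.002]
ft_force: [-0.1, 0.2, 0.9]
opening: 85.1
grip_force: 0.0
lin [ 0.003  -0.0053  0.0279] tw [0.19 0.13 5.48] F [-0.1  0.2  0.9] t 1.1 pos [495.5 288.1 248. ] op 85.1 J6 0.61
```

View pics/w1.png

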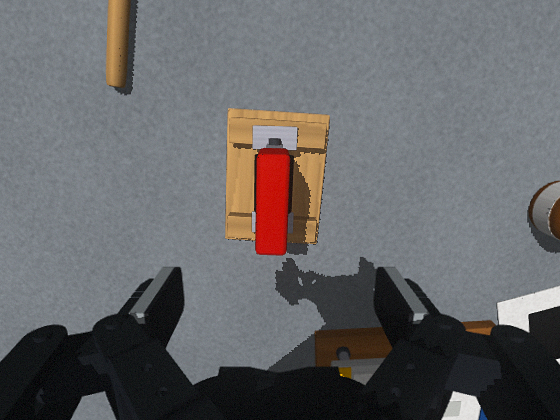

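The wrist view shows the red handle from (272,148) to (271,255), with its stand corners at (229,109), (329,116), (316,244) and (226,239). I'll fit both the handle and the stand rails.

```bash
cat > run2.py <<'E'
from fit import *
import sys
def redfit(f,g=(491,292,-.3),dz=0):
    c=load(f);l,s=col(c['im'],'red');i=1+np.argmax(s[1:,4]);m=(l==i).astype(np.float32)
    return s[i],fit([c],[m],list(g),82+dz,126+dz,26,84)
if __name__=='__main__':
    print(redfit(sys.argv[1]))
    c=load(sys.argv[1])
    l,s=col(cs:=c['im'],'red')
E
python3 run2.py w1.png; python3 - <<'E'
from fit import *
c=load('w1.png')
hsv=cv2.cvtColor(c['im'],cv2.COLOR_RGB2HSV)
print([hsv[v,u].tolist() for u,v in((240,180),(310,230),(240,120),(315,130),(200,200),(272,200))])
for z in(24,14,10): print(z,[pt(c,u,v,z)[:2].round(1).tolist() for u,v in((229,109),(329,116),(316,244),(226,239))])
# predicted rail-top outline with stand centre hypothesis
E
```

```text
(array([ 255,  148,   35,  107, 3441], dtype=int32), (array([ 4.90733686e+02,  2.88740902e+02, -2.36377031e-01]), np.float64(0.059829991310834885)))
[[16, 131, 195], [17, 132, 160], [17, 134, 196], [16, 135, 174], [93, 19, 132], [1, 251, 194]]
24 [[462.1, 370.9], [560.8, 343.4], [523.5, 206.5], [423.9, 233.6]]
14 [[460.7, 371.2], [562.3, 342.9], [523.9, 202.1], [421.5, 230.0]]
10 [[460.2, 371.3], [562.8, 342.7], [524.0, 200.4], [420.5, 228.5]]
```

```bash
cat > stand.py <<'E'
from fit import *
import sys
def stand(f,box,z1):
    c=load(f);a,b,e,g=box
    hsv=cv2.cvtColor(c['im'],cv2.COLOR_RGB2HSV);m=((abs(hsv[...,0].astype(int)-17)<5)&(hsv[...,1]>75)).astype(np.uint8)
    q=np.zeros_like(m);q[b:g,a:e]=m[b:g,a:e]
    n,l,s,_=cv2.connectedComponentsWithStats(q);k=[i for i in range(1,n) if s[i,4]>40]
    pp=np.argwhere(np.isin(l,k))[:,::-1].astype(np.int32)
    h=cv2.convexHull(pp);M=np.zeros_like(m);cv2.fillConvexPoly(M,h,1)
    return fit([c],[M.astype(np.float32)],[491,288,-.27],0,z1,110,150)
if __name__=='__main__':
    for z in(8,12,16):
        print(z,stand('w1.png',(200,90,350,270),z),stand('scene0.png',(320,240,425,315),z),stand('top0.png',(110,185,210,270),z))
E
python3 stand.py; sed -n 1,1p /dev/null
python3 - <<'E'
from run2 import *
# handle fits again, scene/top individually with yaw fixed prior
for f,b in(('scene0.png',(350,220,410,270)),('top0.png',(110,200,170,245))):
    c=load(f);a,b0,e,g=b;im=np.zeros_like(c['im']);im[b0:g,a:e]=c['im'][b0:g,a:e];l,s=col(im,'red');i=1+np.argmax(s[1:,4])
    print(f,fit([c],[(l==i).astype(np.float32)],[491,289,-.25],82,126,26,84))
E
```

```text
8 (array([ 4.91328747e+02,  2.86497986e+02, -2.69518404e-01]), np.float64(0.01033652015030384)) (array([ 4.89088424e+02,  2.87495335e+02, -2.57482694e-01]), np.float64(0.08776870369911194)) (array([ 4.91739506e+02,  2.89762115e+02, -2.68338210e-01]), np.float64(0.06037376821041107))
12 (array([ 4.91507399e+02,  2.86999709e+02, -2.69170136e-01]), np.float64(0.0161119531840086)) (array([ 4.89872009e+02,  2.88158866e+02, -2.61582604e-01]), np.float64(0.08637350052595139)) (array([ 4.91626930e+02,  2.89813917e+02, -2.68954746e-01]), np.float64(0.07309385389089584))
16 (array([ 4.91598759e+02,  2.87028699e+02, -2.66036893e-01]), np.float64(0.03612438961863518)) (array([ 4.90359235e+02,  2.89077224e+02, -2.58068196e-01]), np.float64(0.10887763649225235)) (array([ 4.91316922e+02,  2.89897064e+02, -2.69884086e-01]), np.float64(0.08667188882827759))
scene0.png (array([ 4.89563117e+02,  2.90546601e+02, -3.52886572e-01]), np.float64(0.1219126507639885))
top0.png (array([ 4.91695792e+02,  2.93436024e+02, -2.73586980e-01]), np.float64(0.3256215453147888))
```

```bash
python3 d.py 490.5 288.5 102 -0.25
```

```text
lin [-0.0021 -0.0024  0.1458] tw [-0.    0.05  2.44] F [-0.2  0.4  0.6] t 1.15 pos [493.4 290.2 247.8] op 84.9 J6 0.62
```

```bash

python3 -m jog '[{"linear":[-0.001,-0.001,0.015],"twist":[0,0,1],"grip":0.085},{"linear":[-0.002,-0.0024,0.03],"twist":[0,0,2.4],"grip":0.085},{"linear":[-0.002,-0.0024,0.03],"twist":[0,0,2.4],"grip":0.085},{"linear":[-0.002,-0.0024,0.03],"twist":[0,0,2.4],"grip":0.085},{"linear":[-0.002,-0.0024,0.03],"twist":[0,0,2.4],"grip":0.085}]'
python3 - <<'E'
from run2 import *
from stand import stand
snap('wrist','w2.png');r=redfit('w2.png');print(r)
x,y,w,h,_=r[0]
for z in(6,10): print(stand('w2.png',(max(x-55,0),max(0,y-70),x+90,y+h+30),z))
E
python3 d.py 490.5 288.5 102 -0.25
```

```text
t: 1.57
ee_pos: [488.2, 292.3, 218.7]
eef_rot: [0.784, 0.621, 0.0, -0.0]
ft_force: [-0.1, 0.2, 0.2]
opening: 84.9
grip_force: 0.0
(array([ 264,  156,   39,  120, 4286], dtype=int32), (array([ 4.90741942e+02,  2.88506298e+02, -2.44161307e-01]), np.float64(0.05617125704884529)))
(array([ 4.91343471e+02,  2.86159761e+02, -2.65227147e-01]), np.float64(0.015159430913627148))
(array([ 4.91530525e+02,  2.86779691e+02, -2.65763264e-01]), np.float64(0.011203148402273655))
lin [-0.0035  0.0026  0.1172] tw [ 0.06 -0.05  1.04] F [ 0.9  0.2 -0. ] t 1.6167 pos [488.6 292.4 219.2] op 85.3 J6 0.65
```

View pics/w2.png

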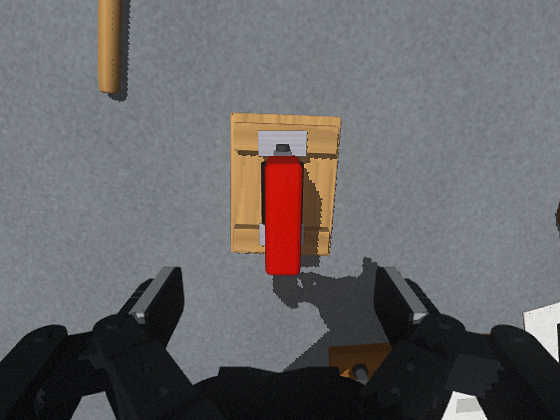

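The handle sits at (284,215) px, about 1–2 mm off the stand's centre. The fits give handle (490.7,288.5,-0.245) and stand (491.4,286.5,-0.266). Now descending.

```bash

python3 -m jog '[{"linear":[-0.0035,0.0026,0.02],"twist":[0,0,0.8],"grip":0.085},{"linear":[-0.0035,0.0026,0.04],"twist":[0,0,0.8],"grip":0.085},{"linear":[-0.0035,0.0026,0.06],"twist":[0,0,0.8],"grip":0.085},{"linear":[-0.0035,0.0026,0.08],"twist":[0,0,0.8],"grip":0.085},{"linear":[-0.0035,0.0026,0.1],"twist":[0,0,0.8],"grip":0.085},{"linear":[-0.0035,0.0026,0.11],"twist":[0,0,0.8],"grip":0.085},{"linear":[-0.0035,0.0026,0.117],"twist":[0,0,0.8],"grip":0.085},{"linear":[-0.0035,0.0026,0.117],"twist":[0,0,0.8],"grip":0.085},{"linear":[-0.0035,0.0026,0.117],"twist":[0,0,0.8],"grip":0.085}]'
python3 d.py 490.7 288.5 102 -0.246
```

```text
t: 2.37
ee_pos: [490.8, 288.1, 102.2]
eef_rot: [0.789, 0.614, 0.001, 0.0]
ft_force: [0.2, -0.1, 0.5]
opening: 84.8
grip_force: 0.0
lin [ 0.0004 -0.0002  0.0002] tw [ 0.06 -0.05 -0.09] F [ 0.2 -0.1  0.5] t 2.3667 pos [490.8 288.1 102.2] op 84.8 J6 0.65
```

```bash

python3 -m jog '[{"linear":[0,0,0],"twist":[0,0,0],"grip":0.06},{"linear":[0,0,0],"twist":[0,0,0],"grip":0.045},{"linear":[0,0,0],"twist":[0,0,0],"grip":0.035},{"linear":[0,0,0],"twist":[0,0,0],"grip":0.028},{"linear":[0,0,0],"twist":[0,0,0],"grip":0.02},{"linear":[0,0,0],"twist":[0,0,0],"grip":0.01},{"linear":[0,0,0],"twist":[0,0,0],"grip":0.01},{"linear":[0,0,0],"twist":[0,0,0],"grip":0.01},{"linear":[0,0,0],"twist":[0,0,0],"grip":0.01},{"linear":[0,0,0],"twist":[0,0,0],"grip":0.01}]'
python3 d.py 490.7 288.5 102 -0.246
```

```text
t: 3.2
ee_pos: [490.6, 287.9, 102.0]
eef_rot: [0.789, 0.614, 0.0, 0.0]
ft_force: [-1.3, 0.8, 5.3]
opening: 25.1
grip_force: 60.4
lin [ 0.0006 -0.     -0.    ] tw [ 0.04 -0.04 -0.11] F [-1.3  0.8  5.3] t 3.2 pos [490.6 287.9 102. ] op 25.1 J6 0.66
```

```bash
cat > card.py <<'E'
from fit import *
for f,b in(('top0.png',(250,105,345,235)),('scene0.png',(180,205,300,270))):
    c=load(f);a,b0,e,g=b;im=np.zeros_like(c['im']);im[b0:g,a:e]=c['im'][b0:g,a:e];P=[];C=[]
    for n in('yellow','blue'):
        l,s=col(im,n);i=1+np.argmax(s[1:,4]);q=np.argwhere(l==i)[:,::-1];P.append(q);u=q.mean(0);C.append(pt(c,*u,62)[:2])
    h=cv2.convexHull(np.vstack(P).astype(np.int32));M=np.zeros((420,560),np.uint8);cv2.fillConvexPoly(M,h,1)
    d=C[1]-C[0];print(f,C,(C[0]+C[1])/2,np.arctan2(d[1],d[0]),np.hypot(*d))
    for L in(200,210): print(L,fit([c],[M.astype(np.float32)],[610,-5,-.15],62,62,L,112))
E
python3 card.py; python3 d.py 490.7 288.5 190 -0.246
python3 -m jog '[{"linear":[0,0,-0.005],"twist":[0,0,0],"grip":0.01},{"linear":[0,0,-0.015],"twist":[0,0,0],"grip":0.01},{"linear":[0,0,-0.03],"twist":[0,0,0],"grip":0.01},{"linear":[0,0,-0.05],"twist":[0,0,0],"grip":0.01},{"linear":[0,0,-0.07],"twist":[0,0,0],"grip":0.01},{"linear":[0,0,-0.085],"twist":[0,0,0],"grip":0.01},{"linear":[0,0,-0.09],"twist":[0,0,0],"grip":0.01},{"linear":[0,0,-0.09],"twist":[0,0,0],"grip":0.01}]'
python3 - <<'E'
from h import *
snap('scene','s2.png'); snap('wrist','w3.png')
a=cv2.imread('pics/s2.png')[170:340,260:480];b=cv2.imread('pics/w3.png')
o=np.zeros((400,800,3),np.uint8);o[:310,:400]=cv2.resize(a,(400,310));o[:300,400:]=cv2.resize(b,(400,300));cv2.imwrite('pics/v3.png',o)
E
python3 d.py 525 10 190 -0.151
```

```text
top0.png [array([518.25277837,   8.90919252]), array([702.30602408, -18.93113966])] [610.27940122  -5.01097357] -0.15012432084476107 186.1469348437268
200 (array([ 6.08262580e+02, -4.41174513e+00, -1.48720896e-01]), np.float64(0.03808112069964409))
210 (array([ 6.11270176e+02, -4.94690719e+00, -1.47857701e-01]), np.float64(0.02974383346736431))
scene0.png [array([518.21517063,  11.99402016]), array([702.26249577, -14.61864709])] [610.2388332   -1.31231347] -0.143601570944458 185.96142597002253
200 (array([ 6.12046168e+02, -3.99456321e+00, -1.47464429e-01]), np.float64(0.061690784990787506))
210 (array([ 6.09012839e+02, -3.71202867e+00, -1.46369571e-01]), np.float64(0.036914508789777756))
lin [ 0.0007  0.     -0.088 ] tw [ 0.04 -0.04 -0.11] F [-1.3  0.8  5.3] t 3.2 pos [490.6 287.9 102. ] op 25.1 J6 0.66
t: 3.87
ee_pos: [490.9, 287.9, 192.7]
eef_rot: [0.789, 0.614, 0.001, 0.0]
ft_force: [-0.1, 0.1, -3.8]
opening: 25.7
grip_force: 59.7
lin [-0.26    0.1027  0.0003] tw [-0.1   0.08 -5.56] F [-0.3  1.2 -3.5] t 3.9667 pos [489.3 287.2 190.1] op 25.4 J6 0.66
```

View pics/v3.png

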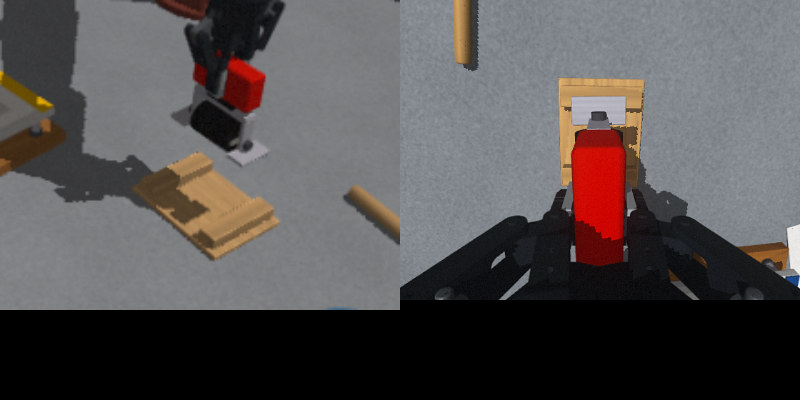

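The roller is held square in the grip, with the empty stand visible below. Moving over the yellow end.

```bash

python3 -m jog '[{"linear":[-0.02,0.008,0],"twist":[0,0,-0.4],"grip":0.01},{"linear":[-0.05,0.02,0],"twist":[0,0,-1],"grip":0.01},{"linear":[-0.085,0.033,0],"twist":[0,0,-1.8],"grip":0.01},{"linear":[-0.12,0.047,0],"twist":[0,0,-2.6],"grip":0.01},{"linear":[-0.155,0.06,0],"twist":[0,0,-3.4],"grip":0.01},{"linear":[-0.19,0.074,0],"twist":[0,0,-4.2],"grip":0.01},{"linear":[-0.22,0.085,0],"twist":[0,0,-4.9],"grip":0.01},{"linear":[-0.245,0.095,0],"twist":[0,0,-5.4],"grip":0.01},{"linear":[-0.257,0.0995,0],"twist":[0,0,-5.7],"grip":0.01},{"linear":[-0.2617,0.1014,0],"twist":[0,0,-5.75],"grip":0.01},{"linear":[-0.2617,0.1014,0],"twist":[0,0,-5.75],"grip":0.01},{"linear":[-0.2617,0.1014,0],"twist":[0,0,-5.75],"grip":0.01}]'
python3 - <<'E'
from run2 import *
snap('scene','s4.png'); snap('wrist','w4.png');snap('top','t4.png')
for f in('top','scene'):
    pass
a=cv2.imread('pics/s4.png')[130:300,170:390];b=cv2.imread('pics/w4.png')
o=np.zeros((600,800,3),np.uint8);o[:310,:400]=cv2.resize(a,(400,310));o[:300,400:]=cv2.resize(b,(400,300))
c=cv2.imread('pics/t4.png')[100:240,220:370];o[310:590,:300]=cv2.resize(c,(300,280));cv2.imwrite('pics/v4.png',o)
E
python3 d.py 523.3 8.7 148 -0.148
```

```text
t: 4.97
ee_pos: [523.4, 9.7, 190.1]
eef_rot: [0.757, 0.653, -0.001, -0.001]
ft_force: [0.5, 1.1, -3.7]
opening: 25.2
grip_force: 59.5
lin [-0.0017 -0.0002  0.0428] tw [-0.06 -0.02  0.12] F [ 0.7 -0.  -3.3] t 5.1167 pos [523.8  10.3 190.8] op 25.7 J6 0.03
```

View pics/v4.png

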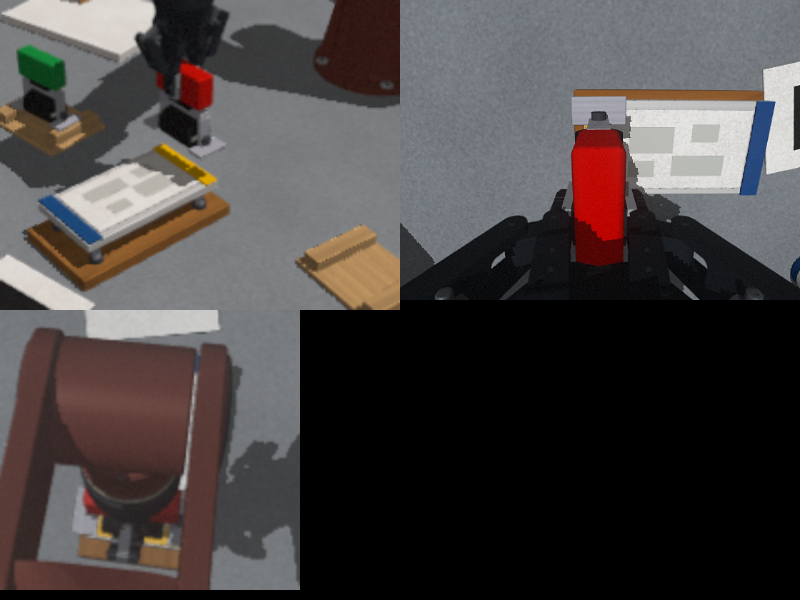

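The roller hangs over the yellow stripe, drum axle parallel to it. The wrist picture shows the blue stripe whole, so I'll check the card's line with it.

```bash
python3 - <<'E'
from fit import *
c=load('w4.png');im=c['im'].copy();im[:,:465]=0;im[290:]=0
l,s=col(im,'blue');print(s[1:][s[1:,4]>100]);i=1+np.argmax([r[4] if r[0]+r[2]<545 else 0 for r in s[1:]])
q=np.argwhere(l==i)[:,::-1].astype(np.float32);b=cv2.boxPoints(cv2.minAreaRect(q));B=np.array([pt(c,*p,62)[:2] for p in b]);print(B.round(1).tolist(),B.mean(0),pt(c,*q.mean(0),62)[:2])
E
python3 d.py 523.3 8.7 148 -0.148
```

```text
[[ 475  142   50  132 3261]]
[[681.9, -74.3], [700.4, 39.2], [720.3, 32.7], [704.3, -82.7]] [701.72088703 -21.28264697] [702.17637333 -17.16088379]
lin [-0.0017 -0.0002  0.0428] tw [-0.06 -0.02  0.12] F [ 0.7 -0.  -3.3] t 5.1167 pos [523.8  10.3 190.8] op 25.7 J6 0.03
```

```bash

python3 -m jog '[{"linear":[-0.001,0,0.008],"twist":[0,0,0.1],"grip":0.01},{"linear":[-0.0015,0,0.018],"twist":[0,0,0.1],"grip":0.01},{"linear":[-0.0015,0,0.028],"twist":[0,0,0.1],"grip":0.01},{"linear":[-0.0015,0,0.036],"twist":[0,0,0.1],"grip":0.01},{"linear":[-0.0015,0,0.04],"twist":[0,0,0.1],"grip":0.01},{"linear":[-0.0015,0,0.043],"twist":[0,0,0.1],"grip":0.01},{"linear":[-0.0015,0,0.045],"twist":[0,0,0.1],"grip":0.01},{"linear":[-0.0015,0,0.047],"twist":[0,0,0.1],"grip":0.01},{"linear":[-0.0015,0,0.047],"twist":[0,0,0.1],"grip":0.01},{"linear":[-0.0015,0,0.047],"twist":[0,0,0.1],"grip":0.01}]'
python3 d.py 523.3 8.7 140 -0.148
```

```text
t: 5.95
ee_pos: [524.5, 7.5, 145.1]
eef_rot: [0.758, 0.652, 0.0, 0.0]
ft_force: [-0.9, -0.4, -0.2]
opening: 24.9
grip_force: 60.0
lin [ 0.001  -0.0014  0.0051] tw [ 0.06 -0.   -0.08] F [-0.9 -0.4 -0.2] t 5.95 pos [524.5   7.5 145.1] op 24.9 J6 0.03
```

```bash

python3 -m jog '[{"linear":[0.0005,-0.0005,0.0015],"twist":[0,0,0],"grip":0.01},{"linear":[0.0005,-0.0005,0.003],"twist":[0,0,0],"grip":0.01},{"linear":[0.0005,-0.0005,0.0045],"twist":[0,0,0],"grip":0.01},{"linear":[0.0005,-0.0005,0.006],"twist":[0,0,0],"grip":0.01},{"linear":[0.0005,-0.0005,0.006],"twist":[0,0,0],"grip":0.01},{"linear":[0.0005,-0.0005,0.006],"twist":[0,0,0],"grip":0.01}]'
for i in 1 2 3; do python3 d.py 697.3 -17.3 139.5 -0.148; done; python3 -c "
from h import *
snap('scene','s5.png');print(R.from_quat(env.get_obs()['eef_rot']).as_matrix().round(4))"
```

```text
t: 6.45
ee_pos: [523.3, 8.0, 138.5]
eef_rot: [0.758, 0.652, -0.001, -0.0]
ft_force: [-3.9, -1.2, 5.4]
opening: 25.4
grip_force: 60.5
lin [ 0.0008  0.1758 -0.0012] tw [-0.05  0.03 -0.07] F [-3.9 -1.2  5.4] t 6.45 pos [523.3   8.  138.5] op 25.4 J6 0.03
lin [ 0.0008  0.1758 -0.0012] tw [-0.05  0.03 -0.07] F [-3.9 -1.2  5.4] t 6.45 pos [523.3   8.  138.5] op 25.4 J6 0.03
lin [ 0.0008  0.1758 -0.0012] tw [-0.05  0.03 -0.07] F [-3.9 -1.2  5.4] t 6.45 pos [523.3   8.  138.5] op 25.4 J6 0.03
[[ 1.486e-01  9.889e-01 -1.000e-03]
 [ 9.889e-01 -1.486e-01 -4.000e-04]
 [-5.000e-04 -9.000e-04 -1.000e+00]]
```

```bash

python3 -m jog '[{"linear":[0,0.002,0],"twist":[0,0,0],"grip":0.01},{"linear":[0,0.006,0],"twist":[0,0,0],"grip":0.01},{"linear":[0,0.011,0],"twist":[0,0,0],"grip":0.01},{"linear":[0,0.016,0],"twist":[0,0,0],"grip":0.01},{"linear":[0,0.021,0],"twist":[0,0,0],"grip":0.01},{"linear":[0,0.026,0],"twist":[0,0,0],"grip":0.01},{"linear":[0,0.031,0],"twist":[0,0,0],"grip":0.01},{"linear":[0,0.036,0],"twist":[0,0,0],"grip":0.01},{"linear":[0,0.041,0],"twist":[0,0,0],"grip":0.01},{"linear":[0,0.046,0],"twist":[0,0,0],"grip":0.01},{"linear":[0,0.051,0],"twist":[0,0,0],"grip":0.01},{"linear":[0,0.056,0],"twist":[0,0,0],"grip":0.01}]'
python3 d.py 697.3 -17.3 139.5 -0.148
```

```text
t: 7.5
ee_pos: [582.0, -0.6, 139.9]
eef_rot: [0.758, 0.652, 0.002, 0.002]
ft_force: [0.1, -1.4, 4.9]
opening: 25.2
grip_force: 60.6
lin [0.0007 0.1165 0.0012] tw [ 0.39 -0.02 -0.09] F [ 0.1 -1.4  4.9] t 7.5 pos [582.   -0.6 139.9] op 25.2 J6 0.03
```

```bash

python3 -m jog '[{"linear":[0,0.005,0],"twist":[0,0,0],"grip":0.01},{"linear":[0,0.01,0],"twist":[0,0,0],"grip":0.01},{"linear":[0,0.015,0],"twist":[0,0,0],"grip":0.01},{"linear":[0,0.02,0],"twist":[0,0,0],"grip":0.01},{"linear":[0,0.025,0],"twist":[0,0,0],"grip":0.01},{"linear":[0,0.03,0],"twist":[0,0,0],"grip":0.01},{"linear":[0.0005,0.035,0],"twist":[0,0,0],"grip":0.01},{"linear":[0.0005,0.04,0],"twist":[0,0,0],"grip":0.01},{"linear":[0.0005,0.045,0],"twist":[0,0,0],"grip":0.01},{"linear":[0.0005,0.05,0],"twist":[0,0,0],"grip":0.01},{"linear":[0.0005,0.055,0],"twist":[0,0,0],"grip":0.01},{"linear":[0.0005,0.06,0],"twist":[0,0,0],"grip":0.01}]'
python3 d.py 697.3 -17.3 139.5 -0.148
```

```text
t: 8.5
ee_pos: [641.2, -9.1, 139.9]
eef_rot: [0.758, 0.652, 0.002, 0.002]
ft_force: [-1.2, -1.1, 5.1]
opening: 25.4
grip_force: 60.6
lin [0.0003 0.0567 0.0008] tw [ 0.37 -0.01 -0.1 ] F [-1.2 -1.1  5.1] t 8.5 pos [641.2  -9.1 139.9] op 25.4 J6 0.03
```

```bash

python3 -m jog '[{"linear":[0,0.005,0],"twist":[0,0,0],"grip":0.01},{"linear":[0,0.01,0],"twist":[0,0,0],"grip":0.01},{"linear":[0,0.015,0],"twist":[0,0,0],"grip":0.01},{"linear":[0,0.02,0],"twist":[0,0,0],"grip":0.01},{"linear":[0,0.025,0],"twist":[0,0,0],"grip":0.01},{"linear":[0,0.03,0],"twist":[0,0,0],"grip":0.01},{"linear":[0,0.035,0],"twist":[0,0,0],"grip":0.01},{"linear":[0,0.04,0],"twist":[0,0,0],"grip":0.01},{"linear":[0,0.045,0],"twist":[0,0,0],"grip":0.01},{"linear":[0,0.05,0],"twist":[0,0,0],"grip":0.01},{"linear":[0,0.055,0],"twist":[0,0,0],"grip":0.01},{"linear":[0,0.0575,0],"twist":[0,0,0],"grip":0.01}]'
python3 d.py 697.3 -17.3 139.5 -0.148; python3 -c "
from h import *
snap('scene','s6.png')
a=cv2.imread('pics/s6.png')[150:300,150:350];cv2.imwrite('pics/v6.png',cv2.resize(a,(600,450)))"
```

```text
t: 9.5
ee_pos: [697.7, -17.3, 139.5]
eef_rot: [0.758, 0.652, 0.002, 0.002]
ft_force: [-0.8, -0.2, 4.5]
opening: 25.2
grip_force: 60.4
lin [-0.     -0.0004  0.    ] tw [ 0.29 -0.04 -0.09] F [-0.8 -0.2  4.5] t 9.5 pos [697.7 -17.3 139.5] op 25.2 J6 0.02
```

View pics/v6.png

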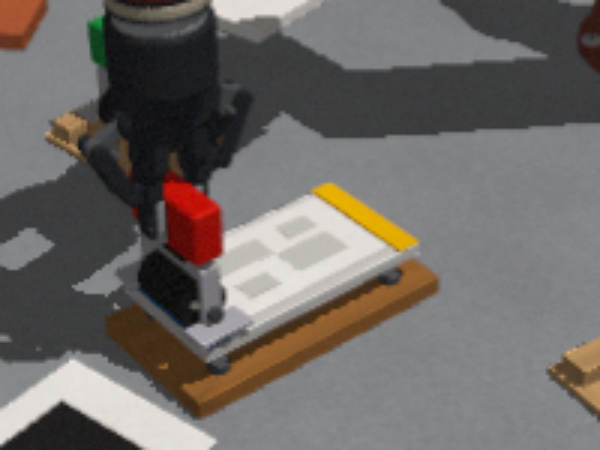

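The drum sits on the blue stripe, with the bed sunk evenly. Lifting off.

```bash

python3 -m jog '[{"linear":[0,0,-0.004],"twist":[0,0,0],"grip":0.01},{"linear":[0,0,-0.01],"twist":[0,0,0],"grip":0.01},{"linear":[0,0,-0.018],"twist":[0,0,0],"grip":0.01},{"linear":[0,0,-0.028],"twist":[0,0,0],"grip":0.01},{"linear":[0,0,-0.038],"twist":[0,0,0],"grip":0.01},{"linear":[0,0,-0.048],"twist":[0,0,0],"grip":0.01},{"linear":[0,0,-0.053],"twist":[0,0,0],"grip":0.01},{"linear":[0,0,-0.053],"twist":[0,0,0],"grip":0.01}]'
python3 - <<'E'
from run2 import *
snap('wrist','w7.png')
# compare handle outline in the hand: before (w3,w4) and now
for f in('w3.png','w4.png','w7.png'):
    c=load(f);l,s=col(c['im'],'red');i=1+np.argmax(s[1:,4]);q=np.argwhere(l==i)[:,::-1].astype(np.float32);print(f,s[i],q.mean(0),cv2.minAreaRect(q))
E
python3 d.py 491.3 285.9 190 -0.266
```

```text
t: 10.22
ee_pos: [696.4, -17.2, 194.0]
eef_rot: [0.758, 0.652, 0.001, 0.001]
ft_force: [0.6, -0.1, -3.3]
opening: 25.1
grip_force: 59.6
w3.png [  240   181    77   192 13158] [278.1919 274.8958] ((278.0, 276.5), (191.0, 76.0), 90.0)
w4.png [  240   181    77   191 13153] [278.16187 274.94327] ((278.0, 276.0), (190.0, 76.0), 90.0)
w7.png [  240   181    77   192 13151] [278.17017 274.97748] ((278.0, 276.5), (191.0, 76.0), 90.0)
lin [ 0.2693 -0.2475  0.0023] tw [ 0.14 -0.01  6.69] F [-0.2 -0.1 -3.6] t 10.2667 pos [696.  -17.2 192.9] op 25.3 J6 0.02
```

```bash
python3 - <<'E'
from fit import *
o=np.array([489.8,287.5]) # TCP in w3 (mean of readings)
c=load('w4.png');im=c['im']
for f,t,yaw in(('w3.png',(489.3,287.2,190.1),-.248),('w7.png',(696,-17.2,192.9),-.148),('w4.png',(523.8,10.3,190.8),-.148)):
    c=load(f);g=cv2.cvtColor(c['im'],cv2.COLOR_RGB2GRAY).astype(int)
    print(f,g[126:146,270].tolist())
    print(g[150,230:330:2].tolist())
    X=np.array([-np.sin(yaw),np.cos(yaw)]);Y=np.array([np.cos(yaw),np.sin(yaw)])
    for z in(-78,-74):
        d=pt(c,279.5,135,t[2]+z)[:2]-t[:2];print(z,d@X,d@Y)
# stand from w3: far corners
c=load('w3.png');hsv=cv2.cvtColor(c['im'],cv2.COLOR_RGB2HSV)
m=((abs(hsv[...,0].astype(int)-17)<5)&(hsv[...,1]>75)).astype(np.uint8);m[:,:200]=0;m[:,350:]=0
pp=np.argwhere(m)[:,::-1];print(pp.min(0),pp.max(0))
s=np.argwhere(m);print([(r,s[s[:,0]==r][:,1].min(),s[s[:,0]==r][:,1].max()) for r in range(112,250,20) if (s[:,0]==r).any()])
E
```

```text
w3.png [156, 158, 156, 153, 157, 154, 149, 149, 130, 161, 184, 186, 188, 182, 183, 181, 180, 181, 184, 184]
[87, 74, 73, 72, 61, 179, 178, 179, 178, 181, 176, 180, 182, 185, 185, 179, 181, 179, 181, 181, 180, 175, 180, 181, 181, 181, 179, 181, 187, 183, 180, 178, 180, 179, 181, 180, 183, 183, 181, 180, 178, 182, 182, 124, 172, 173, 170, 162, 164, 161]
-78 59.20858012439226 1.4137257612690828
-74 59.48504732373041 1.401239814358961
w7.png [95, 100, 102, 97, 98, 107, 99, 101, 94, 149, 172, 174, 172, 170, 170, 168, 165, 162, 169, 174]
[166, 167, 167, 169, 172, 157, 169, 167, 164, 169, 167, 166, 167, 167, 171, 167, 168, 172, 167, 170, 168, 166, 169, 169, 167, 168, 165, 168, 167, 168, 166, 168, 167, 167, 170, 170, 169, 167, 172, 170, 172, 169, 171, 106, 132, 136, 131, 131, 122, 210]
-78 58.7475483693565 1.577496608100958
-74 59.023381212879755 1.5500531259485992
w4.png [89, 99, 97, 94, 93, 98, 96, 101, 90, 144, 167, 169, 169, 166, 165, 161, 155, 157, 165, 165]
[123, 127, 124, 123, 121, 157, 160, 161, 158, 162, 162, 160, 161, 161, 165, 163, 162, 165, 161, 163, 158, 158, 159, 163, 168, 165, 161, 164, 161, 165, 160, 159, 162, 164, 165, 163, 165, 166, 167, 164, 166, 164, 168, 137, 192, 196, 194, 192, 194, 195]
-78 58.62638106474106 0.23762236911393408
-74 58.90000023773408 0.23380045444896957
[217 109] [348 419]
[(112, np.int64(221), np.int64(341)), (132, np.int64(222), np.int64(340)), (152, np.int64(223), np.int64(339)), (172, np.int64(223), np.int64(338)), (192, np.int64(224), np.int64(336)), (212, np.int64(224), np.int64(335)), (232, np.int64(225), np.int64(333))]
```

No slip in the hand. Home TCP, worked out from the handle-to-stand offset in the same pictures, is about (491.3,285.8) with yaw -0.266.

```bash

python3 -m jog '[{"linear":[0.012,-0.011,0],"twist":[0,0,0.3],"grip":0.01},{"linear":[0.034,-0.031,0],"twist":[0,0,0.8],"grip":0.01},{"linear":[0.058,-0.053,0],"twist":[0,0,1.4],"grip":0.01},{"linear":[0.082,-0.075,0],"twist":[0,0,2],"grip":0.01},{"linear":[0.106,-0.097,0],"twist":[0,0,2.6],"grip":0.01},{"linear":[0.13,-0.119,0],"twist":[0,0,3.2],"grip":0.01},{"linear":[0.154,-0.141,0],"twist":[0,0,3.8],"grip":0.01},{"linear":[0.178,-0.163,0],"twist":[0,0,4.4],"grip":0.01},{"linear":[0.202,-0.185,0],"twist":[0,0,5],"grip":0.01},{"linear":[0.226,-0.207,0],"twist":[0,0,5.6],"grip":0.01},{"linear":[0.248,-0.228,0],"twist":[0.1,0,6.2],"grip":0.01},{"linear":[0.26,-0.239,0],"twist":[0.1,0,6.5],"grip":0.01}]'
python3 d.py 491.3 285.8 190 -0.266
```

```text
t: 11.27
ee_pos: [494.6, 277.9, 190.6]
eef_rot: [0.793, 0.609, -0.001, -0.002]
ft_force: [0.7, -1.3, -3.8]
opening: 25.1
grip_force: 59.9
lin [ 0.0068 -0.0053  0.0006] tw [-0.27  0.    0.27] F [ 0.7 -1.3 -3.8] t 11.2667 pos [494.6 277.9 190.6] op 25.1 J6 0.65
```

```bash

python3 -m jog '[{"linear":[0.005,-0.004,0],"twist":[0,0,0.1],"grip":0.01},{"linear":[0.009,-0.0085,0],"twist":[0,0,0.2],"grip":0.01},{"linear":[0.009,-0.0085,0],"twist":[0,0,0.2],"grip":0.01},{"linear":[0.009,-0.0085,0],"twist":[0,0,0.2],"grip":0.01},{"linear":[0.009,-0.0085,0],"twist":[0,0,0.2],"grip":0.01},{"linear":[0.009,-0.0085,0],"twist":[0,0,0.2],"grip":0.01}]'
for i in 1 2 3 4 5; do python3 -c "
from h import *
env.get_image('top')
import d;d.delta(491.3,285.8,104,-0.266)"; done
python3 - <<'E'
from fit import *
snap('wrist','w8.png');c=load('w8.png');hsv=cv2.cvtColor(c['im'],cv2.COLOR_RGB2HSV)
m=((abs(hsv[...,0].astype(int)-17)<5)&(hsv[...,1]>75)).astype(np.uint8)
s=np.argwhere(m&1);s=s[(s[:,1]>190)&(s[:,1]<370)]
for r in(115,135,155,175,195,215):
    q=s[s[:,0]==r][:,1]
    if len(q):print(r,q.min(),q.max(),pt(c,q.min(),r,4)[:2].round(1),pt(c,q.max(),r,4)[:2].round(1))
E
```

```text
t: 11.77
ee_pos: [492.5, 285.5, 191.3]
eef_rot: [0.795, 0.606, -0.001, -0.0]
ft_force: [0.1, -0.1, -4.2]
opening: 25.4
grip_force: 59.9
lin [-0.     -0.001   0.0873] tw [-0.09  0.02 -0.1 ] F [ 0.3 -0.4 -3.5] t 11.8167 pos [492.4 285.5 191.3] op 25.5 J6 0.67
lin [-0.0001 -0.0008  0.0873] tw [-0.09  0.02 -0.09] F [ 0.3  0.5 -4.1] t 11.8667 pos [492.3 285.6 191.3] op 25.4 J6 0.67
lin [-0.0002 -0.0007  0.0873] tw [-0.1   0.01 -0.08] F [-0.2  0.3 -3.6] t 11.9167 pos [492.2 285.8 191.3] op 25.4 J6 0.67
lin [-0.0003 -0.0006  0.0873] tw [-0.1   0.01 -0.07] F [ 0.5 -0.9 -4.3] t 11.9667 pos [492.1 285.9 191.3] op 25.0 J6 0.67
lin [-0.0004 -0.0005  0.0873] tw [-0.1   0.01 -0.06] F [ 0.   0.1 -4.2] t 12.0167 pos [492.  286.  191.3] op 25.2 J6 0.67
115 218 338 [456.6 367.6] [562.9 338.5]
135 219 337 [451.9 350.2] [558.1 321.1]
155 220 336 [447.  332.2] [553.1 303.2]
175 221 335 [442.  313.7] [548.  284.7]
195 222 334 [436.7 294.5] [542.8 265.5]
215 223 333 [431.3 274.7] [537.3 245.7]
```

```bash

python3 -m jog '[{"linear":[-0.0003,-0.0008,0.012],"twist":[-0.1,0,0],"grip":0.01},{"linear":[-0.0003,-0.0008,0.026],"twist":[-0.1,0,0],"grip":0.01},{"linear":[-0.0003,-0.0008,0.04],"twist":[-0.1,0,0],"grip":0.01},{"linear":[-0.0003,-0.0008,0.052],"twist":[-0.1,0,0],"grip":0.01},{"linear":[-0.0003,-0.0008,0.062],"twist":[-0.1,0,0],"grip":0.01},{"linear":[-0.0003,-0.0008,0.07],"twist":[-0.1,0,0],"grip":0.01},{"linear":[-0.0003,-0.0008,0.076],"twist":[-0.1,0,0],"grip":0.01},{"linear":[-0.0003,-0.0008,0.08],"twist":[-0.1,0,0],"grip":0.01},{"linear":[-0.0003,-0.0008,0.084],"twist":[-0.1,0,0],"grip":0.01},{"linear":[-0.0003,-0.0008,0.086],"twist":[-0.1,0,0],"grip":0.01},{"linear":[-0.0003,-0.0008,0.086],"twist":[-0.1,0,0],"grip":0.01},{"linear":[-0.0003,-0.0008,0.086],"twist":[-0.1,0,0],"grip":0.01}]'
python3 d.py 491.2 285.8 102 -0.266
python3 -c "
from h import *
snap('scene','s9.png');snap('wrist','w9.png')
a=cv2.imread('pics/s9.png')[190:330,300:480];b=cv2.imread('pics/w9.png')
o=np.zeros((420,800,3),np.uint8);o[:311,:400]=cv2.resize(a,(400,311));o[:420,400:]=b[:,80:480];cv2.imwrite('pics/v9.png',o)"
```

```text
t: 13.07
ee_pos: [491.1, 286.5, 105.7]
eef_rot: [0.795, 0.607, 0.0, 0.0]
ft_force: [-0.1, 1.6, -4.2]
opening: 25.4
grip_force: 59.9
lin [-0.0006  0.0003  0.0037] tw [ 0.03 -0.02 -0.01] F [-0.1  1.6 -4.2] t 13.0667 pos [491.1 286.5 105.7] op 25.4 J6 0.67
```

View pics/v9.png

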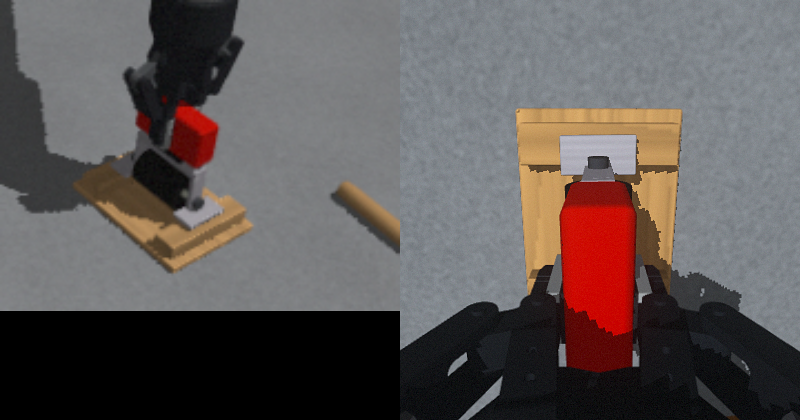

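The foot (560–635, mid 597.5 px) lies within 1 mm of the stand's middle (599 px). Its outer edge at row 135 matches the expected 8 mm inset. Setting it down.

```bash

python3 -m jog '[{"linear":[-0.0003,0.0006,0.001],"twist":[0,0,0],"grip":0.01},{"linear":[-0.0003,0.0006,0.002],"twist":[0,0,0],"grip":0.01},{"linear":[-0.0003,0.0006,0.003],"twist":[0,0,0],"grip":0.01},{"linear":[-0.0003,0.0006,0.0038],"twist":[0,0,0],"grip":0.01},{"linear":[-0.0003,0.0006,0.0038],"twist":[0,0,0],"grip":0.01},{"linear":[-0.0003,0.0006,0.0038],"twist":[0,0,0],"grip":0.01}]'
python3 d.py 491.2 285.8 102 -0.266
```

```text
t: 13.67
ee_pos: [491.4, 285.9, 102.0]
eef_rot: [0.795, 0.607, 0.0, 0.0]
ft_force: [-0.2, -0.7, 0.1]
opening: 25.3
grip_force: 60.3
lin [-0.0002 -0.0001  0.    ] tw [ 0.01  0.   -0.01] F [-0.2 -0.7  0.1] t 13.6667 pos [491.4 285.9 102. ] op 25.3 J6 0.67
```

```bash

python3 -m jog '[{"linear":[0,0,0],"twist":[0,0,0],"grip":0.026},{"linear":[0,0,0],"twist":[0,0,0],"grip":0.03},{"linear":[0,0,0],"twist":[0,0,0],"grip":0.034},{"linear":[0,0,0],"twist":[0,0,0],"grip":0.042},{"linear":[0,0,0],"twist":[0,0,0],"grip":0.055},{"linear":[0,0,0],"twist":[0,0,0],"grip":0.07},{"linear":[0,0,0],"twist":[0,0,0],"grip":0.085},{"linear":[0,0,0],"twist":[0,0,0],"grip":0.085},{"linear":[0,0,0],"twist":[0,0,0],"grip":0.085},{"linear":[0,0,0],"twist":[0,0,0],"grip":0.085}]'
python3 -m jog '[{"linear":[0,0,-0.01],"twist":[0,0,0],"grip":0.085},{"linear":[0,0,-0.025],"twist":[0,0,0],"grip":0.085},{"linear":[0,0,-0.045],"twist":[0,0,0],"grip":0.085},{"linear":[0,0,-0.07],"twist":[0,0,0],"grip":0.085},{"linear":[0,0,-0.095],"twist":[0,0,0],"grip":0.085},{"linear":[0,0,-0.115],"twist":[0,0,0],"grip":0.085},{"linear":[0,0,-0.12],"twist":[0,0,0],"grip":0.085},{"linear":[0,0,-0.12],"twist":[0,0,0],"grip":0.085},{"linear":[0,0,-0.12],"twist":[0,0,0],"grip":0.085}]'
python3 - <<'E'
from run2 import *
from stand import stand
snap('wrist','w10.png');r=redfit('w10.png');print(r)
x,y,w,h,_=r[0]
for z in(6,10): print(stand('w10.png',(max(x-55,0),max(0,y-70),x+90,y+h+30),z))
snap('scene','s10.png')
a=cv2.imread('pics/s10.png')[190:330,300:480];b=cv2.imread('pics/w10.png')
o=np.zeros((420,800,3),np.uint8);o[:311,:400]=cv2.resize(a,(400,311));o[:420,400:]=b[:,80:480];cv2.imwrite('pics/v10.png',o)
E
```

```text
t: 14.5
ee_pos: [491.2, 285.9, 101.5]
eef_rot: [0.795, 0.607, -0.0, 0.0]
ft_force: [0.1, 0.0, -0.6]
opening: 85.1
grip_force: 0.0
t: 15.25
ee_pos: [490.9, 285.8, 221.2]
eef_rot: [0.795, 0.607, -0.0, -0.0]
ft_force: [-0.0, -0.5, -0.1]
opening: 85.1
grip_force: 0.0
(array([ 260,  150,   38,  119, 4253], dtype=int32), (array([ 4.91743519e+02,  2.86773504e+02, -2.52477797e-01]), np.float64(0.05327121913433075)))
(array([ 4.91185582e+02,  2.86227266e+02, -2.67211036e-01]), np.float64(0.01591131091117859))
(array([ 4.91453517e+02,  2.86784483e+02, -2.67145767e-01]), np.float64(0.009469314478337765))
```

View pics/v10.png

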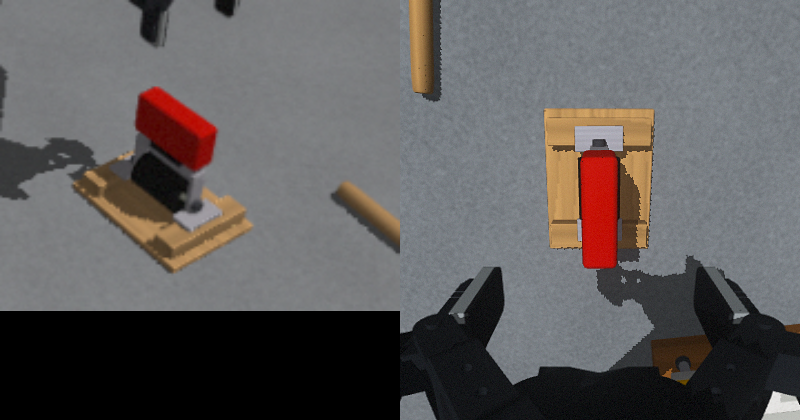

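The roller stands upright and square, within about 1 mm of the stand's centre. The gripper is clear of everything. Handing in.

```bash
python3 -c "
from station import env
print(env.sign_off())"
```

```text
the job is handed in; nothing more can be done
None
```

I rolled the red roller over the card from the yellow end to the blue end at about 9 N, with the bed sunk about 8–9 mm. I then set it back on its stand within about 1 mm of centre, let go, and handed the job in at about 15 s; the green roller was not touched.

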